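Set the charge rate on the battery charger and start it

TASK

Get the battery charger going: with light fingertip pushes, turn the orange pointer handle of its selector round, click by click, until it rests at the green peg. Then press the green start button fully in and let it come back up. Press the button only once the pointer is at the green peg, and leave the tape measure, the roll of masking tape and the small white box beside the charger where they are.

Things in the scene. Friction and masses are not known exactly. Their poses are not given: they have to be found in the camera images.
- charger: Grey battery charger, 260 x 150 mm, fixed. Origin: on the selector's axis at table level. Its x axis points from the selector to the blue and black battery pack at its rear (away from the user), y to the user's left, z up. The case spans x = -0.095 to 0.165; its flat control panel is 72 mm above the table, the pack (x > 0.087) 110 mm. Pegs 9 mm wide and 5 mm high stand on the panel.
- dial (a joint): Selector angle a, rad: 7 click positions 0.5236 apart, 0 to 3.1416, growing clockwise from above. The pointer's direction in the charger's frame is (sin a, cos a): 0 = +y (left), 1.571 = +x (to the pack). Let go, it springs into the nearest position; 0.14 N m (4 N at the handle) takes it past half-way to the next. Starts at one of the first three. End stops just past both ends.
- handle: Orange pointer handle: upright bar 12 mm thick with a white line, from the axis to 50 mm from it, underside 10 mm and top 34 mm above the panel. Black skirt disc under it: radius 42, 8 mm high; black hub: radius 18, 34 mm high. Origin on the axis at panel height; its y axis points along the pointer; at joint value 0 its axes are the charger's.
- pointer (a point): Point that the pointer shows at: 62 mm from the axis along the pointer, at the height of the peg tops. At a position it lies over that position's peg.
- green_mark (a point): Top centre of the one green peg, 5 mm above the panel and 62 mm from the axis. It stands at the fourth, fifth or sixth position (selector 1.571, 2.094 or 2.618); white pegs mark the other positions.
- start (a joint): Travel of the green start button, m: 0 = up, 0.006 = fully in. Spring return; about 1.5 N starts it, 5 N pushes it fully in.
- start_top (a point): Centre of the top of the green start button (24 mm across), 14 mm above the panel while it is up, 66 mm in front of the selector's axis. It is pressed straight down; its black collar (40 mm across) is 4 mm above the panel.
- tape_measure: Yellow and black tape measure, 38 x 77 x 63 mm high, loose on the table to the right of the charger. Origin at the centre of its underside. Not to be moved.
- masking_tape: Roll of masking tape lying flat, 104 mm across, 25 mm high, loose on the table to the right in front of the charger. Origin at the centre of its underside. Not to be moved.
- bit_box_1: Small white plastic box, 52 x 87 x 20 mm high, loose on the table in front of the charger. Origin at the centre of its underside. Not to be moved.

How it is judged:
By the outcome, as a careful person would: the job done as asked, in the order asked, and still so for the second after the job is handed in, with the robot touching nothing.
It also fails if it takes over 51 s, if anything falls off the work surface, if the arm or the gripper's body presses on something with over 40 N, if the wrist force passes 120 N, or if a joint passes its speed limit or range.

ROBOT

A 6-joint arm with a two-finger parallel gripper is mounted at the origin on a cart in front of the work surface, level with it; the furniture and walls round the work are solid. World frame = base frame: x ahead of the robot, y to its left, z up, the work surface at z = 0. Lengths are in mm, angles in degrees, forces in N, time in s.
With the tool pointing down it reaches from about 350 to 850 mm from the base axis. Payload 8.1 kg.
Tool frame: the origin (TCP) lies between the finger pads; the fingertips stand 22 mm ahead of it and the grasp point (between the pads) lies 3 mm ahead of it; z points along the fingers, y is the line along which they close (so a half turn about z gives the same grasp; the last joint's range is limited). The gripper opens to 85 mm and grips with 20 to 120 N. Pads are 22 mm wide; open, the fingers measure 114 mm over their backs; the gripper's body (76 mm by 85 mm) begins 54 mm behind the grasp point. The pads swing forward as they close: fully open they stand 13 mm farther back than shut.
Start: joints at [70.05, 7.471, 85.268, -0, 87.261, -4.893], TCP at [155.849, 579.411, 253.292] pointing down, gripper open.
Joint ranges: [-169.43, 169.43], [-51.17, 129.36], [1.28, 143.12], [-76.62, 256.62], [0, 156.53], [-152.29, 152.29]. Speed limits (degrees/s): [136.94, 136.94, 159.86, 180, 180, 180].

INTERFACE

Orientations are given as [roll, pitch, yaw] about the fixed x, y, z axes, in that order (R = Rz(yaw) Ry(pitch) Rx(roll)).
In Python, from bench import r, vision gives the robot as it stands.
- The arm moves only by the tool step_arm, never from a script. Its argument "targets" is a list that holds one entry, the list of rows, each a list of 6 numbers: the shift along the world's x, y, z in mm, then the turn, a rotation vector about the world's x, y, z in rad. In form: [[[x, y, z, rx, ry, rz], ...]]. A call has 1 to 12 rows; each row is the pose to reach, as a shift and turn from the pose commanded when the call began; what a row does not reach only later rows make up. A row lasts 1/12 s, in which the tool goes at most 41.7 mm and 7.16 degrees, less where a joint would pass 70% of its speed; a pose out of reach is approached as far as the arm can. A call with a gripper value outside its range is refused whole. "fingers" is the gripper's target within -1 to 1 (shut at 1, half-way at 0, fully open at -1), set as the call begins (left out, the last holds). The fingers move at their own pace and stop on an object; "newtons" is the grip in N (left out, the last holds). Time passes only in rows, so rows that repeat a pose let the fingers close. It gives the time, the measured TCP pose, the force, the opening and the grip force at its end, in the units of the state.
- r.sense(): the state, without advancing time (a new reading comes with each control period).
- vision.snapshot(name): name is "scene" or "top" or "wrist"; returns a dict with "img" (384x512x3 uint8, blue, green, red), "mtx" (3x3 intrinsics, pixels), "D" ([k1, k2, p1, p2, k3] as OpenCV has them; the pictures are not rectified), "eye" and "attitude" of the camera in the world. Camera axes: x right, y up, looking along -z (the intrinsics and any distortion apply to the point x, -y, -z); pixel columns grow to the right and rows downward; lengths in mm; the calibration is good to about 2 mm. A picture is of the moment at which its call begins. There is no depth.
- r.hand_in(): hands the job in; it is judged then, once.
The state is a dict: "time": time; "joint_pos": joint angles; "qd": joint speeds; "joint_efforts": joint torques, N m; "tool_pos": TCP position; "tcp_rot": TCP orientation; "ft_force": force on the tool from outside, world axes, zero at the start; "wrist_torque": the same for the moment, N m; "finger_gap": finger opening in mm; "grip_force": force on a finger pad.
Only numpy, scipy, OpenCV 4.12 (cv2) and the standard library are available. Lean on these libraries where they do the work, as an engineer would, in place of code of your own. Each camera call takes 0.05 s, during which the arm holds its last target. There are 200 camera calls.

## Working session

There is one attempt and no reset: what is moved stays moved. The work goes in short steps, Python scripts to look and compute and a tool call to move; the robot and the scene stay as the last step left them, time stands still between calls to the robot, and variables do not carry over. Pictures are saved under pics/ and viewed, at most 10 in all, crops included, and the job is handed in when it is done.

Besides the shell and the picture viewer there is one more tool, called after "Request:" by a JSON object that holds its "method" and its "body", one argument or row to a line. step_arm: Moves the arm, as the interface text tells. Its arguments: {"type":"object","properties":{"targets":{"type":"array"},"fingers":{"type":"number"},"newtons":{"type":"number"}},"required":["targets"]}

```bash
mkdir -p pics
cat > h.py <<'E'
import numpy as np, cv2
from bench import r, vision
from scipy.spatial.transform import Rotation as R
def snap(n,f=None):
    s=vision.snapshot(n)
    if f: cv2.imwrite('pics/'+f,s['img'])
    return s
def rot(s):
    a=np.array(s['attitude'],float)
    return a if a.shape==(3,3) else R.from_euler('xyz',a,degrees=True).as_matrix()
def ray(s,uv,z):
    p=cv2.undistortPoints(np.array([[uv]],float),np.array(s['mtx'],float),np.array(s['D'],float))[0,0]
    d=rot(s)@np.array([p[0],-p[1],-1]); e=np.array(s['eye'],float)
    return e+d*(z-e[2])/d[2]
E
python3 - <<'E'
from h import *
a=snap('scene','scene.png');b=snap('top','top.png')
for s in(a,b):print(s['eye'],s['attitude'],s['mtx'],s['D'])
cv2.imwrite('pics/both.png',cv2.resize(np.vstack([a['img'],b['img']]),None,fx=.78,fy=.78))
print(r.sense())
E
```

```text
[-43.07572266  52.88306402 646.02628849] [  48.94283169   -1.1396357  -130.20418031] [[471.01357271   0.         251.05752713]
 [  0.         471.01357271 194.99785471]
 [  0.           0.           1.        ]] [-0.00770009  0.          0.          0.          0.        ]
[ 394.35589496 -376.16479214  945.83981089] [  3.84863548   0.19185583 -88.64674656] [[408.71240892   0.         258.20151265]
 [  0.         408.71240892 192.4308172 ]
 [  0.           0.           1.        ]] [0.03394217 0.         0.         0.         0.        ]
{'time': 0.1, 'joint_pos': array([ 7.00503986e+01,  7.51092257e+00,  8.53244262e+01,  3.77301645e-04,
        8.72613625e+01, -4.89250711e+00]), 'qd': array([-0.03687596, -0.2131137 , -0.11788072,  0.04624204, -0.10839083,
        0.03612256]), 'joint_efforts': array([ 1.62980574e-03, -5.70945597e+01, -5.01946843e+01,  6.23485084e-05,
        7.93271349e-03,  2.68872651e-05]), 'tool_pos': array([155.68001291, 578.96891184, 252.33453422]), 'tcp_rot': array([-1.79903673e+02, -8.62364608e-03,  1.64942880e+02]), 'ft_force': array([ 0.47277376,  0.3473467 , -0.47867212]), 'wrist_torque': array([-0.01819167,  0.0015672 ,  0.03534071]), 'grip_force': 0.0, 'finger_gap': 85.55863107774493}
```

View pics/both.png

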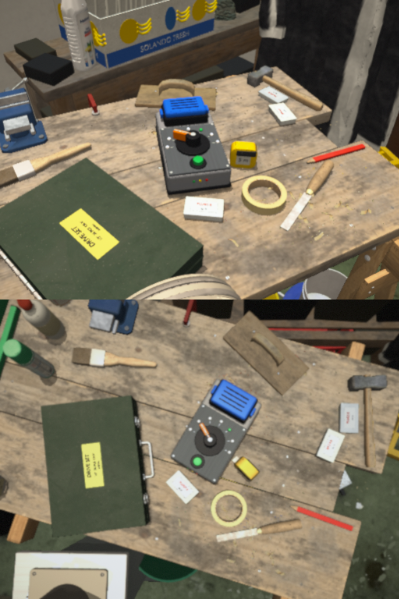

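The charger is near top-image pixel (268,170), with the button toward the image bottom. The tape measure, tape roll and white box sit around its lower end. I'll take a close crop next and measure by colour.

Run:
```python
from h import *
t=cv2.imread('pics/top.png');a=cv2.imread('pics/scene.png')
A=cv2.resize(t[90:240,205:345],(560,600),interpolation=cv2.INTER_CUBIC)
cv2.imwrite('pics/crop1.png',A)
B=cv2.resize(a[115:250,190:340],(666,600),interpolation=cv2.INTER_CUBIC)
cv2.imwrite('pics/crop2.png',B)
s=vision.snapshot('top')
hsv=cv2.cvtColor(t,cv2.COLOR_BGR2HSV)
for n,lo,hi,z in(('green',(50,120,50),(75,255,255),86),('orange',(5,120,100),(16,255,255),106),('blue',(100,150,60),(120,255,255),110),('white',(0,0,190),(179,50,255),77)):
    m=cv2.inRange(hsv,lo,hi);k,l,st,c=cv2.connectedComponentsWithStats(m)
    for i in range(1,k):
        if 205<c[i][0]<345 and 90<c[i][1]<240: print(n,c[i].round(1),st[i,4],ray(s,c[i],z).round(1))
```

```text
green [293.5 166.5] 4 [ 508.8 -445.3   86. ]
green [252.8 207.2] 94 [ 420.7 -361.3   86. ]
orange [263.6 165.2] 29 [ 507.4 -381.8  106. ]
orange [259.4 167.6] 33 [ 502.2 -373.2  106. ]
orange [252. 223.] 1 [ 387.7 -360.8  106. ]
blue [299.8 128.9] 1505 [ 584.2 -454.9  110. ]
blue [283. 130.] 1 [ 581.1 -420.3  110. ]
white [254.  131.7] 7 [ 583.3 -359.8   77. ]
white [260.3 136.3] 3 [ 573.6 -373.6   77. ]
white [268.9 151.9] 8 [ 540.4 -392.7   77. ]
white [254.4 155.8] 5 [ 531.2 -361.9   77. ]
white [283.1 155.9] 8 [ 532.4 -423.4   77. ]
white [259. 161.] 1 [ 520.2 -372.    77. ]
white [243.7 166. ] 7 [ 508.7 -339.5   77. ]
white [262.5 168. ] 4 [ 505.3 -379.8   77. ]
white [312.5 166.5] 4 [ 511.  -486.6   77. ]
white [266.7 174.3] 3 [ 491.9 -389.    77. ]
white [268.9 178.9] 22 [ 482.2 -394.    77. ]
white [297.5 181. ] 8 [ 479.1 -455.1   77. ]
white [293.9 195.1] 8 [ 448.8 -447.9   77. ]
white [221.7 199.7] 3 [ 435.5 -294.5   77. ]
white [301.6 204.4] 40 [ 429.5 -464.8   77. ]
white [233.  239.8] 903 [ 351.1 -321.    77. ]
white [274.5 231. ] 2 [ 371.7 -408.3   77. ]
```

View pics/crop1.png

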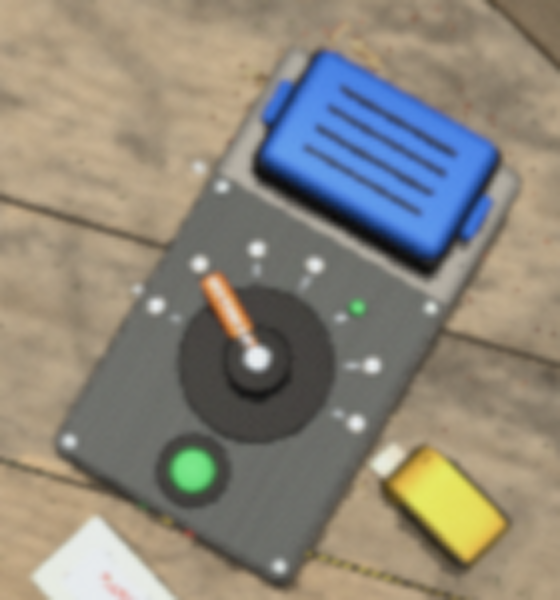

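View pics/crop2.png

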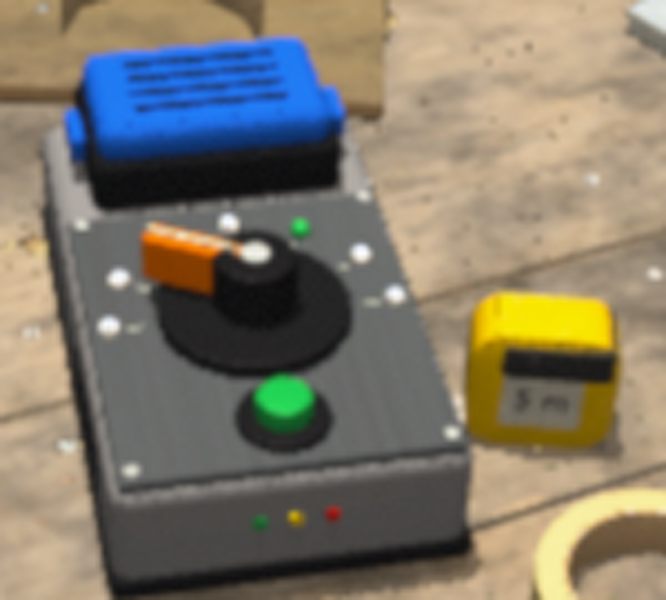

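Pegs 0 and 6 put the selector axis at about (478.8, -393.7), with charger yaw about -28.9°. The pointer is at position 1 (a = 30°) and the green peg at position 4 (a = 120°). I'll shut the fingers and travel there by way of (450, 0).

Request:
{"method": "step_arm", "body": {
  "targets": [
    [[40,-60,40,0,0,-0.12],[60,-100,50,0,0,-0.24],[80,-140,50,0,0,-0.36],[100,-180,50,0,0,-0.48],[120,-215,50,0,0,-0.6],[140,-250,50,0,0,-0.72],[160,-285,50,0,0,-0.84],[180,-320,50,0,0,-0.96],[200,-355,50,0,0,-1.08],[220,-390,50,0,0,-1.2],[240,-425,50,0,0,-1.3],[255,-460,50,0,0,-1.4]]
  ],
  "fingers": 1,
  "newtons": 40
}}

```text
time: 1.15
tool_pos: [395.8, 148.7, 303.2]
tcp_rot: [180.0, -0.0, 84.4]
ft_force: [1.1, 0.3, 0.3]
finger_gap: 0.1
grip_force: 0.0
```

Request:
{"method": "step_arm", "body": {
  "targets": [
    [[10,-40,0,0,0,-0.1],[20,-80,0,0,0,-0.2],[30,-120,0,0,0,-0.3],[40,-160,0,0,0,-0.4],[50,-200,0,0,0,-0.5],[60,-240,0,0,0,-0.6],[70,-280,0,0,0,-0.7],[75,-320,0,0,0,-0.8],[80,-360,0,0,0,-0.88],[85,-400,0,0,0,-0.936],[85,-430,0,0,0,-0.936],[85,-430,0,0,0,-0.936]]
  ]
}}

```text
time: 2.15
tool_pos: [479.2, -284.5, 302.1]
tcp_rot: [180.0, 0.1, 30.8]
ft_force: [0.9, -0.0, -0.9]
finger_gap: 0.1
grip_force: 0.0
```

Request:
{"method": "step_arm", "body": {
  "targets": [
    [[5,-20,-35,0,0,0],[10,-40,-60,0,0,0],[17,-61,-80,0,0,0],[17,-61,-80,0,0,0],[17,-61,-80,0,0,0]]
  ]
}}

```text
time: 2.57
tool_pos: [496.2, -340.0, 220.7]
tcp_rot: [-179.7, 0.1, 31.0]
ft_force: [0.2, -0.6, -0.2]
finger_gap: -0.3
grip_force: 0.0
```

Run:
```python
from h import *
print(r.sense()['tool_pos'])
w=snap('wrist','w1.png')
t=snap('top')
C=[]
A=cv2.resize(t['img'][90:240,205:345],(355,384))
cv2.imwrite('pics/v3.png',cv2.resize(np.hstack([w['img'],A]),None,fx=.92,fy=.92))
hsv=cv2.cvtColor(w['img'],cv2.COLOR_BGR2HSV)
for n,lo,hi,z in(('green',(50,120,50),(75,255,255),77),('orange',(5,120,100),(16,255,255),106),('white',(0,0,190),(179,50,255),77)):
    m=cv2.inRange(hsv,lo,hi);k,l,st,c=cv2.connectedComponentsWithStats(m)
    for i in range(1,k):
        if st[i,4]>15: print(n,c[i].round(1),st[i,4],ray(w,c[i],z).round(1),ray(w,c[i],86).round(1))
```

```text
[ 496.21754041 -339.97304802  220.72507045]
green [350.2 227.3] 58 [ 510.9 -442.3   77. ] [ 512.3 -437.6   86. ]
orange [486.7  39.6] 41 [ 692.5 -425.5  106. ] [ 704.4 -435.7   86. ]
orange [489.2 106.8] 22 [ 657.2 -461.4  106. ] [ 666.1 -474.6   86. ]
orange [490.9 120. ] 16 [ 650.3 -469.8  106. ] [ 658.6 -483.7   86. ]
orange [492.5 137.4] 20 [ 640.6 -480.7  106. ] [ 648.1 -495.5   86. ]
orange [293.3 203.8] 385 [ 507.5 -371.2  106. ] [ 503.7 -376.7   86. ]
orange [494.1 190.4] 26 [ 607.7 -513.7  106. ] [ 612.4 -531.3   86. ]
white [132.7  67.6] 85 [ 534.  -190.4   77. ] [ 534.6 -194.3   86. ]
white [144.2  72.9] 44 [ 535.3 -200.8   77. ] [ 535.8 -204.4   86. ]
white [149.5  68. ] 23 [ 541.3 -203.1   77. ] [ 541.7 -206.6   86. ]
white [370.5 134.7] 1574 [ 595.3 -404.    77. ] [ 593.8 -400.6   86. ]
white [314.5 105. ] 38 [ 590.3 -344.6   77. ] [ 589.  -343.3   86. ]
white [130.  124.8] 25 [ 488.  -208.6   77. ] [ 490.2 -211.9   86. ]
white [139.2 169.8] 653 [ 454.1 -233.6   77. ] [ 457.4 -236.    86. ]
white [326.9 134.1] 38 [ 574.9 -369.    77. ] [ 574.2 -366.9   86. ]
white [257.
[... 598 characters left out ...]
   86. ]
white [106. 208.] 20 [ 401.6 -221.5   77. ] [ 406.8 -224.4   86. ]
white [339.8 226.6] 16 [ 506.1 -432.8   77. ] [ 507.7 -428.5   86. ]
white [176.3 249.1] 1248 [ 397.9 -302.    77. ] [ 403.1 -302.2   86. ]
white [294.2 241.1] 84 [ 468.8 -402.    77. ] [ 471.7 -398.7   86. ]
white [381.5 244.4] 31 [ 512.3 -480.9   77. ] [ 513.6 -475.    86. ]
white [331.  249.6] 17 [ 480.6 -439.8   77. ] [ 483.  -435.3   86. ]
white [340.  255.2] 62 [ 480.2 -451.5   77. ] [ 482.7 -446.5   86. ]
white [461.3 277. ] 24 [ 526.  -576.6   77. ] [ 526.9 -567.3   86. ]
white [499.9 329.2] 583 [ 498.5 -658.    77. ] [ 500.3 -646.1   86. ]
white [  7.5 331.4] 337 [ 207.3 -184.1   77. ] [ 219.  -188.2   86. ]
```

View pics/v3.png

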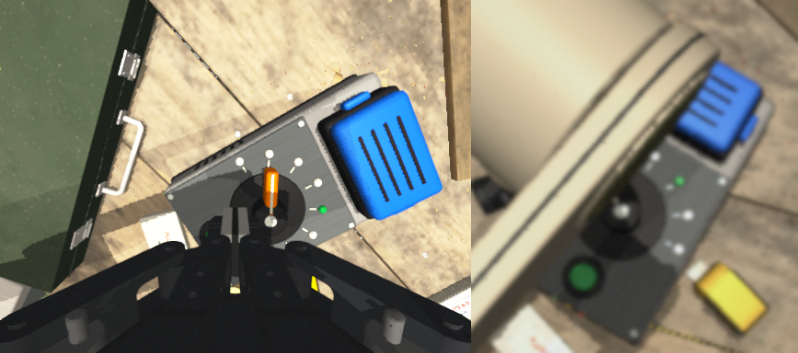

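The wrist view agrees: the axis is near (479, -391.5), the handle points up in the image at pixel (293,204), and the green peg is at (350,227). The fingertips are to the left of the handle, so they can go straight down.

Request:
{"method": "step_arm", "body": {
  "targets": [
    [[0,0,-30,0,0,0],[0,0,-60,0,0,0],[0,0,-80,0,0,0],[0,0,-90,0,0,0],[0,0,-97,0,0,0],[0,0,-103,0,0,0],[0,0,-108,0,0,0],[0,0,-108,0,0,0]]
  ]
}}

```text
time: 3.33
tool_pos: [497.7, -340.5, 115.8]
tcp_rot: [179.9, -0.0, 31.1]
ft_force: [0.2, 0.5, 0.1]
finger_gap: -0.1
grip_force: 0.0
```

Run:
```python
from h import *
s=r.sense();print(s['tool_pos'],s['ft_force'],s['tcp_rot'])
w=snap('wrist');t=snap('scene')
A=cv2.resize(t['img'][115:250,190:340],(427,384))
cv2.imwrite('pics/v4.png',cv2.resize(np.hstack([w['img'],A]),None,fx=.85,fy=.85))
```

```text
[ 497.66058567 -340.45426006  115.76182291] [0.16706932 0.54565246 0.08757298] [ 1.79946126e+02 -2.10798118e-02  3.11122392e+01]
```

View pics/v4.png

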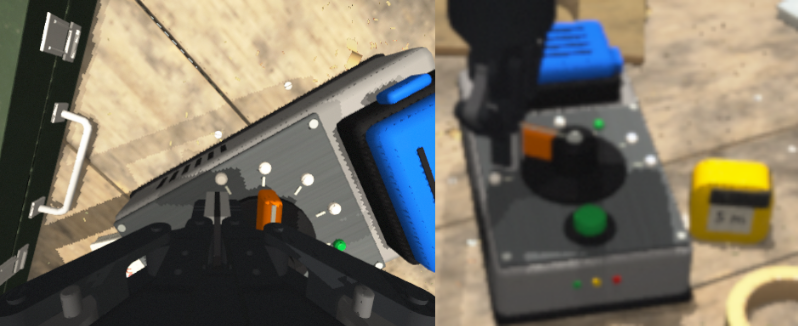

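Request:
{"method": "step_arm", "body": {
  "targets": [
    [[1,-2,-3,0,0,0],[3,-4,-3,0,0,0],[4,-7,-3,0,0,0],[5,-9,-3,0,0,0],[6,-10,-3,0,0,0],[6,-10,-3,0,0,0],[6,-10,-3,0,0,0]]
  ]
}}

```text
time: 4.02
tool_pos: [503.3, -350.4, 112.2]
tcp_rot: [-180.0, 0.0, 31.1]
ft_force: [-0.4, -0.3, 0.8]
finger_gap: -0.1
grip_force: 0.0
```

Request:
{"method": "step_arm", "body": {
  "targets": [
    [[1,-1.7,0,0,0,0],[2,-3.4,0,0,0,0],[3,-5.1,0,0,0,0],[3,-5.1,0,0,0,0],[3,-5.1,0,0,0,0]]
  ]
}}

```text
time: 4.43
tool_pos: [506.3, -355.1, 112.1]
tcp_rot: [-180.0, -0.0, 31.1]
ft_force: [-0.2, 3.9, 0.5]
finger_gap: -0.1
grip_force: 1.6
```

Contact is made, at about 4 N. Now one click, turning the tool about the axis.

Request:
{"method": "step_arm", "body": {
  "targets": [
    [[1.7,-1.4,0,0,0,-0.048],[3.4,-2.8,0,0,0,-0.096],[5,-4.3,0,0,0,-0.144],[6.5,-5.9,0,0,0,-0.192],[7.9,-7.6,0,0,0,-0.24],[9.2,-9.3,0,0,0,-0.288],[10.5,-11.1,0,0,0,-0.336],[11.7,-12.9,0,0,0,-0.384],[11.7,-12.9,0,0,0,-0.384],[11.7,-12.9,0,0,0,-0.384]]
  ]
}}

```text
time: 5.27
tool_pos: [518.0, -368.7, 112.4]
tcp_rot: [180.0, -0.0, 9.2]
ft_force: [0.5, 0.6, -1.0]
finger_gap: -0.2
grip_force: 0.0
```

```bash
cat > look.py <<'E'
from h import *
import sys
s=r.sense();print(s['time'],s['tool_pos'],s['ft_force'],s['tcp_rot'])
w=snap('wrist');t=snap('scene')
A=cv2.resize(t['img'][115:250,190:340],(427,384))
cv2.imwrite('pics/'+sys.argv[1],cv2.resize(np.hstack([w['img'],A]),None,fx=.85,fy=.85))
# handle top direction: white line/orange at z=106, wrist and scene
for s in (w,t):
    m=cv2.inRange(cv2.cvtColor(s['img'],cv2.COLOR_BGR2HSV),(5,120,60),(16,255,255))
    k,l,st,c=cv2.connectedComponentsWithStats(m)
    for i in range(1,k):
        p=ray(s,c[i],100)[:2]-[479,-391.5]
        if st[i,4]>8 and np.hypot(*p)<60: print(st[i,4],p.round(),'a=',61-np.degrees(np.arctan2(p[1],p[0])))
E
python3 look.py v5.png
```

```text
5.2667 [ 518.00371777 -368.68220324  112.35807875] [ 0.51471833  0.57493059 -0.97481296] [ 1.79968351e+02 -5.71826036e-03  9.17466281e+00]
879 [45.  2.] a= 57.82262594402654
85 [26.  6.] a= 46.97828161245545
```

The handle clicked to about 60° (measured 58°) and the force is back to nothing. Next click.

Request:
{"method": "step_arm", "body": {
  "targets": [
    [[1,-1.7,0,0,0,-0.044],[1.9,-3.5,0,0,0,-0.087],[2.7,-5.3,0,0,0,-0.131],[3.4,-7.1,0,0,0,-0.175],[4,-9,0,0,0,-0.218],[4.6,-10.9,0,0,0,-0.262],[5.1,-12.8,0,0,0,-0.305],[5.5,-14.7,0,0,0,-0.349],[5.8,-16.7,0,0,0,-0.393],[6,-18.6,0,0,0,-0.436],[6.1,-20.6,0,0,0,-0.48],[6.2,-22.6,0,0,0,-0.524]]
  ]
}}

```text
time: 6.37
tool_pos: [524.2, -391.0, 112.3]
tcp_rot: [180.0, -0.0, -21.0]
ft_force: [0.3, 0.2, -0.4]
finger_gap: 0.0
grip_force: 0.0
```

```bash
python3 look.py v6.png
```

```text
6.3667 [ 524.16684016 -390.98756475  112.30626764] [ 0.2901144   0.16795483 -0.43913181] [ 1.79992884e+02 -4.57847976e-03 -2.09738014e+01]
906 [ 39. -20.] a= 88.07737696526732
45 [ 33. -15.] a= 85.56379865640668
28 [ 30. -23.] a= 99.42944917529556
```

It's now at 90°. Last click to the green peg.

Request:
{"method": "step_arm", "body": {
  "targets": [
    [[0,-1.9,0,0,0,-0.044],[-0.2,-3.9,0,0,0,-0.087],[-0.4,-5.9,0,0,0,-0.131],[-0.6,-7.8,0,0,0,-0.175],[-1,-9.8,0,0,0,-0.218],[-1.5,-11.7,0,0,0,-0.262],[-2,-13.6,0,0,0,-0.305],[-2.6,-15.4,0,0,0,-0.349],[-3.4,-17.3,0,0,0,-0.393],[-4.1,-19.1,0,0,0,-0.436],[-5,-20.9,0,0,0,-0.48],[-5.9,-22.6,0,0,0,-0.524]]
  ]
}}

```text
time: 7.47
tool_pos: [518.2, -413.5, 112.3]
tcp_rot: [180.0, 0.0, -50.9]
ft_force: [-1.1, 0.9, 0.4]
finger_gap: 0.1
grip_force: 0.0
```

```bash
python3 look.py v7.png
```

```text
7.4667 [ 518.22917862 -413.45592004  112.25889469] [-1.13595668  0.88605908  0.36664543] [ 1.79998053e+02  1.94222207e-03 -5.09189019e+01]
929 [ 23. -37.] a= 118.77199389473193
84 [ 17. -31.] a= 123.23573557378009
```

View pics/v7.png

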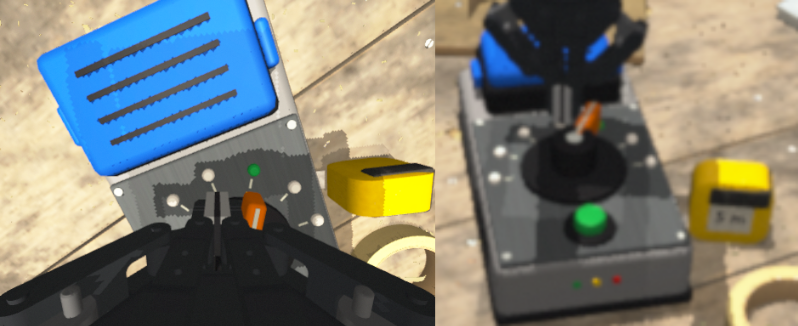

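The wrist view shows the handle lined up with the green peg (pixel 254,170 in the left half). I'll back off, go up, and move over the button.

Request:
{"method": "step_arm", "body": {
  "targets": [
    [[4,3,0,0,0,0],[8,6,0,0,0,0],[8,6,20,0,0,0],[8,6,50,0,0,0],[0,10,58,0,0,0],[-25,20,58,0,0,0],[-50,30,58,0,0,0],[-75,42,58,0,0,0],[-97,53.5,40,0,0,0],[-97,53.5,20,0,0,0],[-97,53.5,10,0,0,0],[-97,53.5,10,0,0,0]]
  ]
}}

```text
time: 8.57
tool_pos: [420.5, -358.5, 119.7]
tcp_rot: [180.0, 0.2, -50.9]
ft_force: [-0.6, -0.3, -0.5]
finger_gap: -0.2
grip_force: 0.0
```

```bash
python3 look.py v8.png
python3 - <<'E'
from h import *
for n in('scene','wrist','top'):
    s=snap(n); m=cv2.inRange(cv2.cvtColor(s['img'],cv2.COLOR_BGR2HSV),(50,120,50),(75,255,255))
    k,l,st,c=cv2.connectedComponentsWithStats(m)
    for i in range(1,k):
        p=ray(s,c[i],85)
        if st[i,4]>8 and np.hypot(p[0]-450,p[1]+390)<110: print(n,st[i,4],c[i].round(),p.round(1))
E
```

```text
8.5667 [ 420.4607983  -358.50093276  119.72480243] [-0.55166837 -0.30030099 -0.46300949] [179.99007835   0.22820253 -50.87295615]
1142 [ 14. -27.] a= 122.99163460578853
12 [ 4. -4.] a= 103.8105299354036
scene 147 [254. 206.] [ 416.9 -356.2   85. ]
wrist 240 [227.  13.] [ 507.7 -441.7   85. ]
wrist 497 [255. 221.] [ 426.2 -364.    85. ]
```

View pics/v8.png

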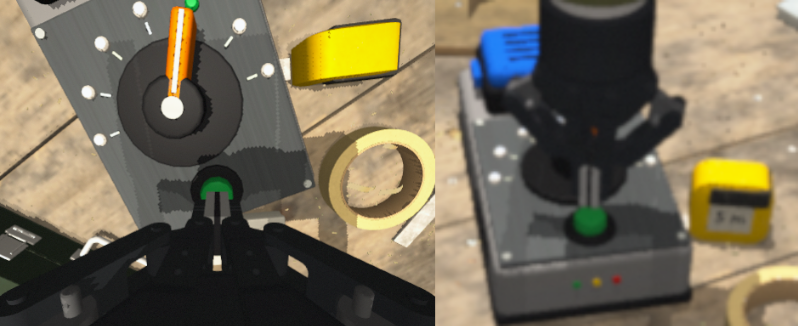

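The pointer is on the green peg and the fingertips are over the button. Pressing now.

Request:
{"method": "step_arm", "body": {
  "targets": [
    [[0,0,-4,0,0,0],[0,0,-8,0,0,0],[0,0,-10,0,0,0],[0,0,-12,0,0,0],[0,0,-14,0,0,0],[0,0,-15,0,0,0],[0,0,-15,0,0,0]]
  ]
}}

```text
time: 9.4
tool_pos: [421.2, -360.0, 107.1]
tcp_rot: [180.0, 0.0, -51.0]
ft_force: [-1.0, 0.9, 1.6]
finger_gap: 0.2
grip_force: 0.9
```

Request:
{"method": "step_arm", "body": {
  "targets": [
    [[0,0,-2,0,0,0],[0,0,-4,0,0,0],[0,0,-5,0,0,0],[0,0,-6,0,0,0],[0,0,-6,0,0,0],[0,0,-6,0,0,0]]
  ]
}}

```text
time: 9.9
tool_pos: [421.5, -360.3, 102.0]
tcp_rot: [-180.0, -0.0, -50.9]
ft_force: [-3.8, 2.5, 8.2]
finger_gap: -0.1
grip_force: 4.0
```

Request:
{"method": "step_arm", "body": {
  "targets": [
    [[0,0,-1,0,0,0],[0,0,-2,0,0,0],[0,0,-2,0,0,0]]
  ]
}}

```text
time: 10.15
tool_pos: [421.6, -360.4, 101.8]
tcp_rot: [180.0, -0.0, -50.9]
ft_force: [-7.9, 7.5, 23.0]
finger_gap: 0.1
grip_force: 11.0
```

The force rose to 23 N with only 0.2 mm more travel, so the button is on its stop. I'll retract.

Request:
{"method": "step_arm", "body": {
  "targets": [
    [[0,0,2,0,0,0],[0,0,6,0,0,0],[0,0,15,0,0,0],[0,0,40,0,0,0],[0,0,75,0,0,0],[0,0,115,0,0,0],[-20,20,150,0,0,0],[-40,55,160,0,0,0],[-40,90,160,0,0,0],[-40,90,160,0,0,0],[-40,90,160,0,0,0]]
  ]
}}

```text
time: 11.07
tool_pos: [381.4, -269.0, 260.0]
tcp_rot: [-180.0, -0.1, -50.8]
ft_force: [-0.5, -1.2, 0.3]
finger_gap: -0.3
grip_force: 0.0
```

```bash
python3 look.py v9.png
```

```text
11.0667 [ 381.37106185 -268.95718342  260.04457325] [-0.53246466 -1.17667026  0.30812289] [-1.79979581e+02 -9.48557227e-02 -5.08423794e+01]
21 [ 27. -33.] a= 112.03910497075057
51 [ 14. -33.] a= 128.05448319078135
```

View pics/v9.png

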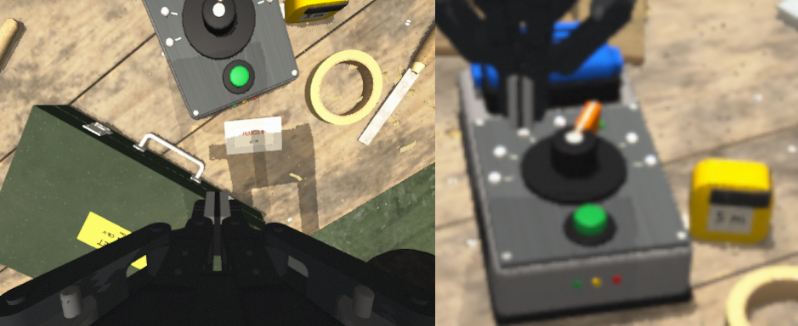

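The pointer rests at the green peg, the button is up, the other objects haven't moved, and the arm is clear. Handing in.

```bash
python3 -c "
from bench import r
print(r.hand_in())"
```

```text
the job is handed in; nothing more can be done
None
```

I turned the selector three clicks to the green peg, then pressed the start button fully in and let it come back up. The tape measure, masking tape and white box were left untouched, and the job was handed in at about 11 s.

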